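# Dial the preset code on the bench counter and load it

## Task

On the bench counter with three thumbwheels, dial the code 4-1-3 (left, middle, right, as seen from the robot), each wheel's white bar standing at its number, and only then press the load button in front of the wheels well down and let it go. Work the wheels and button gently, with no more than 20 N of force, and leave the two-wheel timer's setting and the other things on the bench as they are.

Things in the scene. Friction and masses are not known exactly. Their poses are not given: they have to be found in the camera images.
- counter: the counter: off-white fixed case, 200 (x) x 220 (y) x 70 high; origin under its centre, front faces -x (to the robot, small yaw). Its lid carries a grey bank, 76 (x) x 128 (y), with three wheels in a row along y at y = +36 (left), 0 (middle), -36 (right). The bank was shimmed by hand: off by up to 3 in x, 3 in y, 0.03 rad in yaw, and standing 0 to 24 higher than nominal, unmeasured
- bank_seat (a point): nominal centre of the middle wheel's axle, fixed to the counter, 75 above the bench; x, y as the counter's. The real axles lie 0 to 24 higher (feel for it). From the axles up: wheel tops +24, low ridged cheeks between wheels +16, grey bank surface +4
- wheel_left (a joint): left wheel (+y side), rad = number x 0.5236; numbers 0 to 5, every 30 degrees (ticks on the cheeks), stops past 0 and 5. Dark wheel, radius 24, width 22. The white bar across its rim shows the number: at 0 it leans 75 degrees from upright to the counter's -x, at 5 75 degrees to +x (2.5 would be upright). Pushing the wheel's top to +x raises the number, 12.6 mm of rim each
- wheel_middle (a joint): middle wheel, built and read as the left one. Each axle is sprung: pressed down it yields from about 2 N, then 1.5 N per mm, to a hard stop after 6 mm (about 11 N), where force rises steeply. A fingertip pressed on the wheel's top with 6 to 10 N and moved along x turns it by friction; with much less it slips
- wheel_right (a joint): right wheel (-y side), built and read as the left one. The wheels turn stiffly (about 2 N at the rim, no clicks), stay where they are left, and may start between two numbers; a wheel counts as set when it is nearest its number by a clear margin
- load_button (a joint): travel of the load button, m: 0 is up, 0.007 fully down; it registers beyond 0.004; springs back by itself. About 1 N to start it, 4 N at 0.004, 6 N fully down
- load_top (a point): centre of the load button's top: grey round button, 24 across, on the counter's lid 72 in front of the wheel axles, its top 18 above the lid (88 above the bench); pressed straight down
- timer: the neighbouring timer: case like the counter's but with only two wheels (y = +18 and -18, tops at z = 110) and a fixed black stud; not to be touched; origin under its centre. The two cases may stand either way round on the bench
- timer_mark_a (a point): white bar on the rim of the timer's left wheel (stays where it is left)
- timer_mark_b (a point): white bar on the rim of the timer's right wheel
- adapter: two-pin plug adapter, black block 30 x 24 x 14 with two brass pins, 28 high, loose on the rear left corner of the counter's lid (bystander; origin under its centre as it lies)
- cap_nut: turned aluminium cap nut, 24 across, 22 high, loose on the timer's lid (bystander; origin under its centre as it lies)
- meter: handheld multimeter lying on its back, 150 x 76 x 34 plus a knob 6 high (bystander; origin under its centre as it lies)
- driver: screwdriver lying on the bench (bystander; origin under its centre as it lies)
- weight: steel calibration weight, 38 across, 54 high (bystander; origin under its centre as it lies)
- mug: white mug, 76 across, 90 high (bystander; origin under its centre as it lies)
- parts_tray: open grey parts tray, 120 x 90 x 30 (bystander; origin under its centre as it lies)

How it is judged:
On the way, in this order (a step that is already met when the one before it is completed fails the run):
1. the three wheels rest at 4-1-3 (value of joint wheel_left between 1.9144 and 2.2744 rad and value of joint wheel_middle between 0.3436 and 0.7036 rad and value of joint wheel_right between 1.3908 and 1.7508 rad and velocity of joint wheel_left between -0.1 and 0.1 rad/s and velocity of joint wheel_middle between -0.1 and 0.1 rad/s and velocity of joint wheel_right between -0.1 and 0.1 rad/s), for 0.2 s.
2. the load button is pressed down past 4 mm (value of joint load_button above 0.004 m), for 0.05 s.
At the end, for the whole second after the job is handed in: left wheel at 4 (2.094 rad), middle at 1 (0.524), right at 3 (1.571), each within 0.18 rad (a third of a number) and still; the load button is up again (below 1 mm); bystanders and the timer's wheels as they were (all of step 1 and value of joint load_button below 0.001 m); the robot touches nothing.
It fails at once if the robot pushes on anything with more than 20 N (contact force between any of the fingers, the arm and anything else above 20 N).
It fails at once if the load button is pressed (past 3 mm) while the code is not dialled (value of joint load_button above 0.003 m and not (value of joint wheel_left between 1.9144 and 2.2744 rad and value of joint wheel_middle between 0.3436 and 0.7036 rad and value of joint wheel_right between 1.3908 and 1.7508 rad)).
It fails at once if a wheel of the timer is turned (bar moved more than 4 mm) (distance of any of timer_mark_a, timer_mark_b from where it was at the start of the episode above 0.004 m).
It fails at once if a bystander is moved by more than 20 mm (distance of any of adapter, cap_nut, meter, driver, weight, mug, parts_tray from where it was at the start of the episode above 0.02 m).
It also fails if it takes over 64 s, if anything falls off the work surface, if the arm or the gripper's body presses on something with over 40 N, if the wrist force passes 120 N, or if a joint passes its speed limit or range.

## Robot

A 7-joint arm with a two-finger parallel gripper is mounted at the origin on the work surface. World frame = base frame: x ahead of the robot, y to its left, z up, the work surface at z = 0. Lengths are in m, angles in rad, forces in N, time in s.
With the tool pointing down it reaches from about 0.4 to 0.85 m from the base axis. Payload 4.5 kg.
Tool frame: the origin (TCP) lies at the very end of the fingers, on their centre line; the grasp point (between the pads) lies arm.tcp_to_grasp behind it (arm.tcp_to_grasp is the distance from the TCP to the grasp point, in m); z points along the fingers, y is the direction in which the jaws open and shut (so a half turn about z gives the same grasp; the last joint's range is limited). The gripper opens to 85 mm and grips with 20 to 120 N. Pads are 22 mm wide; open, the fingers measure 114 mm over their backs; the gripper's body (76 mm by 85 mm) begins 54 mm behind the grasp point. The pads swing forward as they close: fully open they stand 13 mm farther back than shut.
Start: joints at [-1.12, 0.689, -0.195, 1.565, 0.157, 0.902, -0.215], TCP at [0.253, 0.572, 0.231] pointing down, gripper open.
Joint ranges: [-3.01, 3.01], [-0.46, 2.08], [-1.47, 1.51], [0.13, 2.56], [-1, 4.14], [0.04, 2.09], [-2.66, 2.66]. Speed limits (rad/s): [2.57, 2.57, 3.14, 3.14, 3.14, 3.14, 3.14].

## Interface

Orientations are given as [roll, pitch, yaw] about the fixed x, y, z axes, in that order (R = Rz(yaw) Ry(pitch) Rx(roll)).
In Python, from plant import telemetry, eyes, ticket, arm gives the robot as it stands.
- The arm moves only by the tool arm_command, never from a script. Its argument "targets" is text: rows parted by semicolons, each of 7 numbers parted by spaces: the opening, from 0 (shut) to 1 (fully open), then the shift along the tool's x, y, z as a fraction of full scale, then the turn, a rotation vector about the tool's x, y, z as a fraction of full scale. A call has 1 to 8 rows; each row shifts and turns the pose as measured when the row begins, along the tool's axes as they then stand; what a row does not reach is not made up. Full scale, the value 1, is 0.03 m for a shift and 30 degrees for a turn. A row lasts 1/10 s, in which the tool goes at most 50 mm and 8.59 degrees, less where a joint would pass 70% of its speed; a pose out of reach is approached as far as the arm can. A call with a number of a shift or a turn outside -1 to 1 is refused whole. A call with a gripper value outside its range is refused whole. The fingers move at their own pace and stop on an object; the grip force is fixed at half the most. Time passes only in rows, so rows that do not move let the fingers close. It gives the time, the measured TCP pose, the force and the opening at its end, in the units of the state.
- telemetry.get_obs(): the state, without advancing time (a new reading comes with each control period).
- eyes.camera(name): name is "scene" or "top"; returns (picture, depth): 480x640x3 uint8, red, green, blue; 480x640 float32, m along the optical axis (not along the pixel's ray), 0 where there is no reading.
- eyes.camera_info(name): a dict with "fovy" (degrees; the focal length in pixels is half the picture's height over the tangent of half this angle, whatever the lens; pixels are square), "cx", "cy" (the principal point, pixels), "rvec" (rotation vector, rad) and "tvec" (3), from world to camera coordinates, as OpenCV has them. Camera axes: x right, y down, z forward; pixel columns grow to the right and rows downward; lengths in m; the calibration is good to about 2 mm. A picture is of the moment at which its call begins. camera_info takes no time and is no camera call.
- ticket.sign_off(): hands the job in, once; it reports no verdict.
The state is a dict: "t": time; "joint_pos": joint angles; "joint_velocities": joint speeds; "effort": joint torques, N m; "position": TCP position; "ee_rot": TCP orientation; "wrist_force": force on the tool from outside, world axes, zero at the start; "torque": the same for the moment, N m; "finger_gap": finger opening in m.
Only numpy, scipy, OpenCV 4.12 (cv2) and the standard library are available. Lean on these libraries where they do the work, as an engineer would, in place of code of your own. Each camera call takes 0.05 s, during which the arm holds its last target. There are 200 camera calls.

## Working session

There is one attempt and no reset: what is moved stays moved. The work goes in short steps, Python scripts to look and compute and a tool call to move; the robot and the scene stay as the last step left them, time stands still between calls to the robot, and variables do not carry over. Pictures are saved under pics/ and viewed, about 8 in all and at most 12, crops included, and the job is handed in when it is done.

Besides the shell and the picture viewer there is one more tool, called after "Call:" as a command line: name --argument value ..., lists and objects as JSON in quotes. arm_command: Moves the arm, as the interface text tells. Its arguments: {"type":"object","properties":{"targets":{"type":"string"}},"required":["targets"]}

```bash
mkdir -p pics; ls
cat > h.py <<'E'
import numpy as np, cv2
from plant import telemetry, eyes, ticket, arm
def info(n):
    i=eyes.camera_info(n); f=240/np.tan(np.radians(i["fovy"])/2)
    R=cv2.Rodrigues(np.array(i["rvec"],float))[0]; return f,i["cx"],i["cy"],R,np.array(i["tvec"],float)
def cloud(n,d):
    f,cx,cy,R,t=info(n); v,u=np.mgrid[0:480,0:640]
    return (np.dstack([(u-cx)/f*d,(v-cy)/f*d,d])-t)@R
def proj(n,P):
    f,cx,cy,R,t=info(n); q=np.atleast_2d(P)@R.T+t
    return np.c_[f*q[:,0]/q[:,2]+cx,f*q[:,1]/q[:,2]+cy]
def shot(n,tag):
    p,d=eyes.camera(n); np.savez(f"pics/{tag}.npz",p=p,d=d); cv2.imwrite(f"pics/{tag}.png",p[:,:,::-1]); return p,d
E
python3 - <<'E'
from h import *
for n in("scene","top"):
    shot(n,n+"0"); print(n,info(n), eyes.camera_info(n))
o=telemetry.get_obs(); print(o)
print([a for a in dir(arm) if a[0]!='_'], arm.tcp_to_grasp)
E
```

```text
pics
scene (np.float64(524.3740224543416), 324.0702048081757, 240.00292400496, array([[ 0.54657186,  0.83735934, -0.00940937],
       [ 0.57235442, -0.38174942, -0.7257257 ],
       [-0.61128522,  0.39127575, -0.68791981]]), array([-0.23894055, -0.21159345,  1.53084931])) {'fovy': 49.18605728604922, 'cx': 324.0702048081757, 'cy': 240.00292400496, 'rvec': array([ 2.09962724,  1.13134582, -0.49812965]), 'tvec': array([-0.23894055, -0.21159345,  1.53084931])}
top (np.float64(435.7039279122378), 322.7216442052925, 233.24483935697842, array([[ 0.00890649, -0.99971977, -0.02193298],
       [-0.98345426, -0.00478855, -0.18109334],
       [ 0.18093756,  0.02318298, -0.98322131]]), array([0.00572714, 0.48390071, 0.9534901 ])) {'fovy': 57.69482699207933, 'cx': 322.7216442052925, 'cy': 233.24483935697842, 'rvec': array([ 2.12305382, -2.10844344,  0.16904829]), 'tvec': array([0.00572714, 0.48390071, 0.9534901 ])}
{'t': 0.1, 'joint_pos': array([-1.12016307,  0.68990637, -0.19459235,  1.56624435,  0.15731418,
        0.90250584, -0.21510544]), 'joint_velocities': array([-0.00149338, -0.00161223,  0.00020034, -0.00402102,  0.0016993 ,
       -0.00091341,  0.00082191]), 'effort': array([-2.80959954e-03, -5.40601301e+01, -1.27125721e+00, -1.58986938e+01,
        9.41862410e-03,  4.35191731e-03, -1.04261142e-05]), 'position': array([0.25281208, 0.57094426, 0.23056103]), 'ee_rot': array([-3.13992813e+00,  8.74977978e-05,  2.72489545e+00]), 'wrist_force': array([0.57544209, 0.26845485, 0.21952353]), 'torque': array([0.00941226, 0.03074865, 0.01396687]), 'finger_gap': 0.0852001733481028}
['PlanningError', 'tcp_to_grasp'] 0.0187
```

View pics/top0.png

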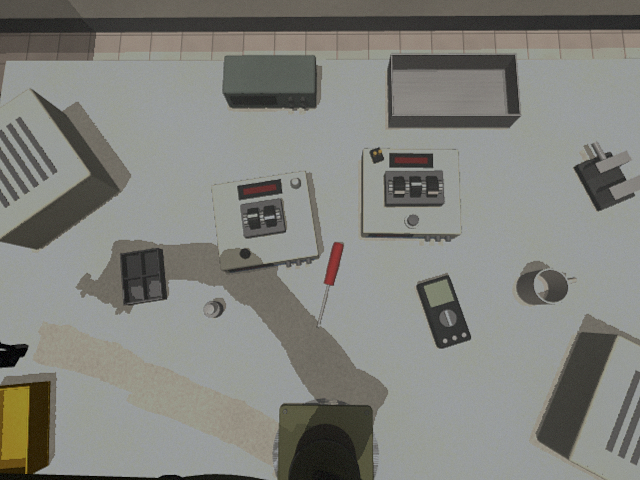

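View pics/scene0.png

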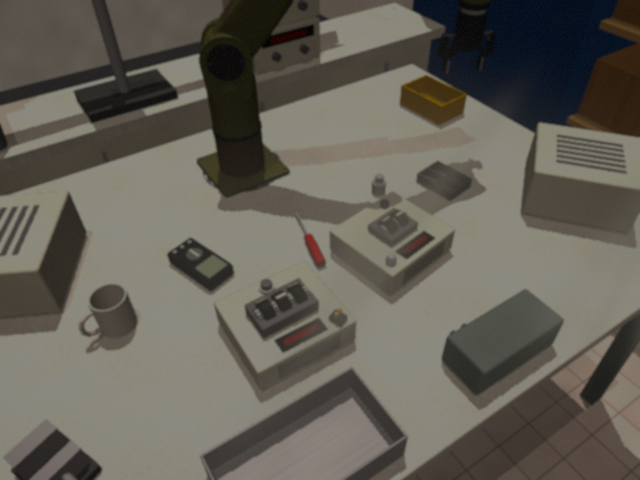

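The top view shows the counter right of centre, at (412,193), with wheels at about (399/415/432,187) and the button at (412,220). The timer is at (266,220). Next I measure the counter with depth and zoom in on it.

Run:
```python
from h import *
z=np.load("pics/top0.npz");p,d=z["p"],z["d"];C=cloud("top",d)
# lid
sub=np.zeros(d.shape,bool);sub[140:250,350:475]=1
m=sub&(abs(C[...,2]-0.07)<0.006)&(d>0)
P=C[m][:,:2].astype(np.float32);print("lid",m.sum(),np.median(C[m][:,2]),cv2.minAreaRect(P))
m=sub&(abs(C[...,2])<0.01)&(d>0);print("bench z",np.median(C[m][:,2]))
# bank
m=sub&(C[...,2]>0.078);m[:168]=0
np.set_printoptions(precision=3,suppress=True,linewidth=200)
print("z(mm) grid rows166-228 step3, cols 380-448 step 3");print((C[166:230:2,380:448:3,2]*1000).astype(int))
P=C[m&(np.mgrid[0:480,0:640][0]<209)][:,:2].astype(np.float32);print("bank",cv2.minAreaRect(P))
s=np.load("pics/scene0.npz")["p"]
a=cv2.resize(p[162:232,375:455],(800,700//1),interpolation=cv2.INTER_CUBIC)[:600]
b=cv2.resize(s[260:350,215:345],(800,554),interpolation=cv2.INTER_CUBIC)
cv2.imwrite("pics/a.png",np.clip(a[:,:,::-1]*1.6,0,255));cv2.imwrite("pics/b.png",np.clip(b[:,:,::-1]*1.6,0,255))
```

```text
lid 5896 0.06969336290848618 ((0.5792173743247986, -0.18997764587402344), (0.2202397882938385, 0.2007533609867096), 89.17424774169922)
bench z -0.0003497597649405053
z(mm) grid rows166-228 step3, cols 380-448 step 3
[[  67   68   66   72   72   70   72   71   71   69   72   68   70   68   70   70   71   71   69   68   69   69   70]
 [  69   68 1025   67   68   70   66   65   70   70   68   67   70   70   67   70   65   71   65   68   70   71   70]
 [  69   71   73   72   68   73   68   69   67   68   67   70   68   68   70   70   69   69   70   72   69   69   68]
 [  71   65  102   94   95   96   97   99   99   96   96  100  100   99   97   96   98   96   97   95   98   70   65]
 [  71   69   95   98   96 1025   96   96   97   98   94   97   95   96   95   96   97   98   97   98   96   67   68]
 [  69   67   98   99   96   99   96   97  100   95   95   99  100   97   97   97   97  104  105   98  101   67   71]
 [  71   68   96   98   97  109  112  110   95   96  114  108  114  113   97   96  113  114  114   97   98   68   70]
 [  70   70   97   96   97  114  113  113   98   97  112  
[... 2420 characters left out ...]
 [  70   70   68   66   70   67   68   68   71   77   87   86   87   77   71   71   69   70   69   69   68   67   74]
 [  68   70   71   70   66   70   70   71   70   74   87   87   76   69   67   71   68   67   71   67   71   71   64]
 [  69   68   69   69   68   68   69   71   68   76   77   78   75   69   71   70   67   70   67   68   70   67   69]
 [  69   68   68   66   70   71   69   68   68   65   75   77   70   69   69   66   69   71   70   72   69   68   67]]
bank ((0.4549463391304016, -0.14602065086364746), (0.142412930727005, 0.3759411871433258), 69.71467590332031)[ WARN:0@0.412] global loadsave.cpp:1063 imwrite_ Unsupported depth image for selected encoder is fallbacked to CV_8U.
```

View pics/a.png

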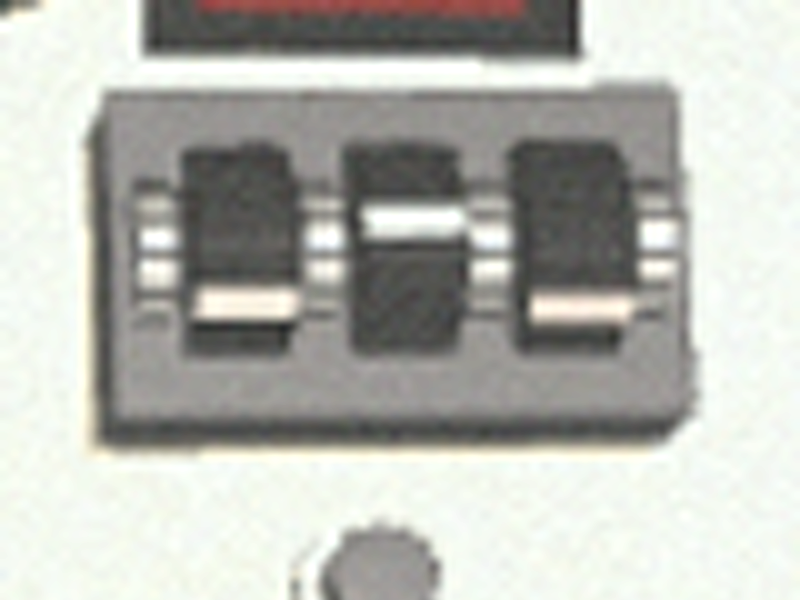

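View pics/b.png

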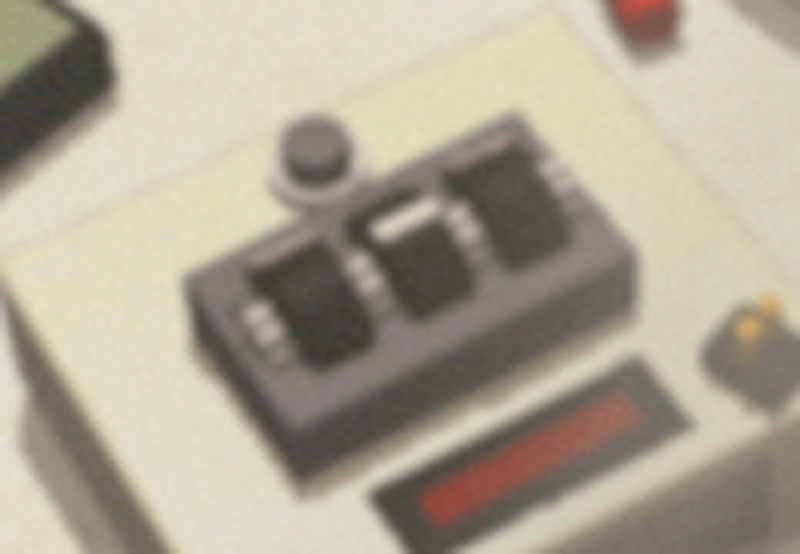

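The crop shows the bars: left at (247,303), middle at (413,221) and right at (580,308). The depth puts the bank surface at about 0.096. I'll fit the bank pose and work out the bar angles by intersecting the rays with the cylinders.

```bash
cat >> h.py <<'E'
def fit(d,p):
    C=cloud("top",d); s=np.zeros(d.shape,bool);s[165:212,376:456]=1
    m=s&(d>0)&(C[...,2]>0.089)&(C[...,2]<0.135)
    m=cv2.morphologyEx(m.astype(np.uint8),cv2.MORPH_OPEN,np.ones((3,3)))>0
    return C,m
def bars(n,p,box,thr,axle,yaw,z0,name=""):
    f,cx,cy,R,t=info(n); o=-R.T@t; e=np.array([np.cos(yaw),np.sin(yaw)]); w=np.array([-e[1],e[0]])
    v,u=np.mgrid[box[0]:box[1],box[2]:box[3]]; g=p[box[0]:box[1],box[2]:box[3]].astype(float).mean(2)
    D=np.c_[(u.ravel()-cx)/f,(v.ravel()-cy)/f,np.ones(u.size)]@R
    ox,oz=(o[:2]-axle)@e,o[2]-z0; dx,dz=D[:,:2]@e,D[:,2]
    a,b,c=dx*dx+dz*dz,2*(ox*dx+oz*dz),ox*ox+oz*oz-.024**2
    q=b*b-4*a*c; ok=q>0; s=(-b-np.sqrt(np.where(ok,q,0)))/2/a
    th=np.arctan2(ox+s*dx,oz+s*dz); y=(o[:2]-axle)@w+s*(D[:,:2]@w); gv=g.ravel(); out=[]
    for yc in(.036,0,-.036):
        k=ok&(abs(y-yc)<.008)&(abs(th)<1.5)
        W=np.clip(gv-thr,0,None)*k; A=(W*th).sum()/W.sum() if W.sum() else np.nan
        out.append(((A+np.radians(75))/np.radians(30),(W>0).sum()))
    return out
E
python3 - <<'E'
from h import *
np.set_printoptions(precision=4,suppress=True)
z=np.load("pics/top0.npz");p,d=z["p"],z["d"];C,m=fit(d,p)
print("bank px",m.sum(),r:=cv2.minAreaRect(C[m][:,:2].astype(np.float32)))
g=m&(C[...,2]<.102);print("bank z",np.median(C[g][:,2]))
s=np.zeros(d.shape,bool);s[212:230,400:425]=1
b=s&(C[...,2]>.083)&(d>0);print("button",b.sum(),np.median(C[b],0),C[b].mean(0))
zz=np.median(C[g][:,2])-.004
for ax in [(0.5792,-.19),r[0]]:
  for yaw in(-.0144,0):
    for n,bx in(("top",(170,205,385,450)),("scene",(275,340,240,320))):
        P=np.load(f"pics/{n}0.npz")["p"]; print(n,ax,yaw,np.round(bars(n,P,bx,110,np.array(ax),yaw,zz),2).tolist())
# cloud of wheel tops: fit cylinder in e-z
from scipy.optimize import least_squares
for yc in (.036,0,-.036):
    y0=r[0][1]+yc; k=m&(abs(C[...,1]-y0)<.008)&(C[...,2]>.104); Q=C[k]
    f=least_squares(lambda q:np.hypot(Q[:,0]-q[0],Q[:,2]-q[1])-.024,[.58,.09]);print(yc,k.sum(),f.x)
print(cv2.minAreaRect(C[m&(C[...,2]>.104)][:,:2].astype(np.float32)))
E
```

```text
bank px 1974 ((0.5783942937850952, -0.19224491715431213), (0.07588670402765274, 0.12791864573955536), 0.23942382633686066)
bank z 0.09714269751435194
button 90 [ 0.5075 -0.1892  0.0873] [ 0.5074 -0.1889  0.0875]
top (0.5792, -0.19) -0.0144 [[1.07, 21.0], [2.59, 21.0], [1.08, 14.0]]
scene (0.5792, -0.19) -0.0144 [[nan, 0.0], [2.37, 14.0], [nan, 0.0]]
top (0.5792, -0.19) 0 [[1.11, 21.0], [2.59, 21.0], [1.03, 14.0]]
scene (0.5792, -0.19) 0 [[nan, 0.0], [2.37, 14.0], [nan, 0.0]]
top (0.5783942937850952, -0.19224491715431213) -0.0144 [[1.13, 23.0], [2.65, 20.0], [1.15, 14.0]]
scene (0.5783942937850952, -0.19224491715431213) -0.0144 [[nan, 0.0], [2.45, 16.0], [nan, 0.0]]
top (0.5783942937850952, -0.19224491715431213) 0 [[1.17, 22.0], [2.65, 20.0], [1.11, 15.0]]
scene (0.5783942937850952, -0.19224491715431213) 0 [[nan, 0.0], [2.45, 16.0], [nan, 0.0]]
0.036 135 [0.5783 0.0937]
0 142 [0.5792 0.0935]
-0.036 148 [0.5793 0.0936]
((0.5786231756210327, -0.19325672090053558), (0.045732319355010986, 0.11531460285186768), 0.008188929408788681)
```

The axles are at about (0.579, -0.191), z 0.0935, so the wheel tops are near z 0.117. The wheels read 1.1, 2.6 and 1.1. I'll start moving: shut the gripper and turn to yaw π.

Call:
arm_command --targets "0 0 0 0 0 0 -0.27; 0 0 0 0 0 0 -0.27; 0 0 0 0 0 0 -0.26; 0 0 -0.8 0 0 0 0; 0 -0.4 -1 0 0 0 0; 0 -0.4 -1 0 0 0 0; 0 -0.4 -1 0 0 0 0; 0 -0.4 -1 0 0 0 0"

```text
t: 0.9
position: [0.3002, 0.4262, 0.2269]
ee_rot: [-3.138, -0.006, -3.112]
wrist_force: [0.2, -0.0, 0.3]
finger_gap: 0.0001
```

Call:
arm_command --targets "0 -0.5 -1 0 0 0 0.05; 0 -0.5 -1 0 0 0 0; 0 -0.5 -1 0 0 0 0; 0 -0.5 -1 0 0 0 0; 0 -0.5 -1 0 0 0 0; 0 -0.5 -1 0 0 0 0; 0 -0.5 -1 0 0 0 0; 0 -0.5 -1 0 0 0 0"

```text
t: 1.7
position: [0.4241, 0.1751, 0.2257]
ee_rot: [-3.134, -0.009, -3.138]
wrist_force: [0.3, -0.5, 0.0]
finger_gap: 0.0003
```

Call:
arm_command --targets "0 -0.5 -1 0 0 0 0; 0 -0.5 -1 0 0 0 0; 0 -0.5 -1 0 0 0 0; 0 -0.5 -1 0 0 0 0; 0 -0.5 -1 0 0 0 0; 0 -0.5 -1 0 0 0 0; 0 -0.5 -1 0 0 0 0; 0 -0.5 -1 0 0 0 0"

```text
t: 2.5
position: [0.547, -0.0763, 0.2244]
ee_rot: [-3.134, -0.014, -3.138]
wrist_force: [0.0, 0.4, 0.1]
finger_gap: 0.0
```

Call:
arm_command --targets "0 -0.25 -0.9 0 0.014 0.027 0; 0 -0.25 -0.9 0.3 0 0 0; 0 -0.25 -0.8 0.5 0 0 0; 0 0 0 0.8 0 0 0; 0 0 0 0.8 0 0 0; 0 0 0 0.4 0 0 0; 0 0 0 0 0 0 0; 0 0 0 0 0 0 0"

```text
t: 3.3
position: [0.5684, -0.1679, 0.1361]
ee_rot: [-3.123, -0.03, 3.133]
wrist_force: [-0.1, 0.6, 0.3]
finger_gap: 0.0003
```

Call:
arm_command --targets "0 0 0.42 0 -0.036 -0.057 -0.025; 0 0 0 0 0 0 0; 0 0 0 0.3 0 0 0; 0 0 0 0 0 0 0; 0 0 0 0 0 0 0"

```text
t: 3.8
position: [0.5717, -0.1551, 0.13]
ee_rot: [-3.14, 0.007, -3.136]
wrist_force: [0.9, 0.5, -0.2]
finger_gap: 0.0002
```

Call:
arm_command --targets "0 0 0 0.35 0 -0.012 0; 0 0 0 0 0 0 0; 0 0 0 0 0 0 0"

```text
t: 4.1
position: [0.5728, -0.1558, 0.12]
ee_rot: [-3.139, 0.014, -3.137]
wrist_force: [0.4, 0.3, -0.6]
finger_gap: -0.0002
```

Call:
arm_command --targets "0 0 0 0.05 0 0 0; 0 0 0 0.05 0 0 0; 0 0 0 0 0 0 0"

```text
t: 4.4
position: [0.5735, -0.156, 0.1177]
ee_rot: [-3.138, 0.015, -3.137]
wrist_force: [-0.1, 0.3, 0.0]
finger_gap: 0.0003
```

Call:
arm_command --targets "0 0.2 0 0 0 0.023 0; 0 0 0 0.05 0 0 0; 0 0 0 0.05 0 0 0; 0 0 0 0 0 0 0"

```text
t: 4.8
position: [0.5668, -0.1561, 0.1154]
ee_rot: [-3.138, 0.002, -3.137]
wrist_force: [-0.9, -0.0, 4.5]
finger_gap: -0.0003
```

Call:
arm_command --targets "0 0 0 0.05 0 0 0; 0 0 0 0.05 0 0 0; 0 0 0 0 0 0 0"

```text
t: 5.1
position: [0.5669, -0.1561, 0.1135]
ee_rot: [-3.137, 0.003, -3.137]
wrist_force: [-2.1, -0.7, 6.5]
finger_gap: 0.0
```

Call:
arm_command --targets "0 -0.1 0 0.03 0 0 0; 0 -0.1 0 0 0 0 0; 0 -0.1 0 0 0 0 0; 0 0 0 0 0 0 0"

```text
t: 5.5
position: [0.5755, -0.156, 0.1146]
ee_rot: [-3.136, 0.002, -3.137]
wrist_force: [-0.6, 0.4, 5.9]
finger_gap: -0.0001
```

Call:
arm_command --targets "0 -0.1 0 0.07 0 0 0; 0 -0.1 0 0.03 0 0 0; 0 -0.1 0 0.03 0 0 0; 0 -0.1 0 0.03 0 0 0; 0 0 0 0.02 0 0 0"

```text
t: 6.0
position: [0.5898, -0.1558, 0.1131]
ee_rot: [-3.135, 0.007, -3.137]
wrist_force: [-0.8, 0.3, 7.5]
finger_gap: -0.0
```

Call:
arm_command --targets "0 0 0 -0.5 0 0.01 0; 0 0.5 0 -0.5 0 0 0; 0 0.5 0 0 0 0 0; 0 0 0 0 0 0 0"

```text
t: 6.4
position: [0.561, -0.1556, 0.1434]
ee_rot: [-3.135, 0.005, -3.137]
wrist_force: [-0.3, 0.0, 0.5]
finger_gap: -0.0
```

```bash
cat > look.py <<'E'
from h import *
import sys
t=sys.argv[1]; np.set_printoptions(precision=3,suppress=True)
ax=np.array([.579,-.1915])
for n,bx in(("top",(168,208,385,450)),("scene",(270,345,235,325))):
    P,d=shot(n,n+t); print(n,[np.round(bars(n,P,bx,th,ax,0.002,.0932),2).tolist() for th in(95,110)])
E
python3 look.py 1; python3 -c "
import cv2;import numpy as np
a=cv2.imread('pics/top1.png')[150:240,360:480];b=cv2.imread('pics/scene1.png')[250:340,215:335]
cv2.imwrite('pics/c.png',cv2.convertScaleAbs(cv2.resize(np.hstack([a,b]),None,fx=3.3,fy=3.3,interpolation=2),alpha=1.5))"
```

```text
top [[[nan, 0.0], [nan, 0.0], [1.05, 14.0]], [[nan, 0.0], [nan, 0.0], [1.11, 10.0]]]
scene [[[nan, 0.0], [nan, 0.0], [nan, 0.0]], [[nan, 0.0], [nan, 0.0], [nan, 0.0]]]
```

View pics/c.png

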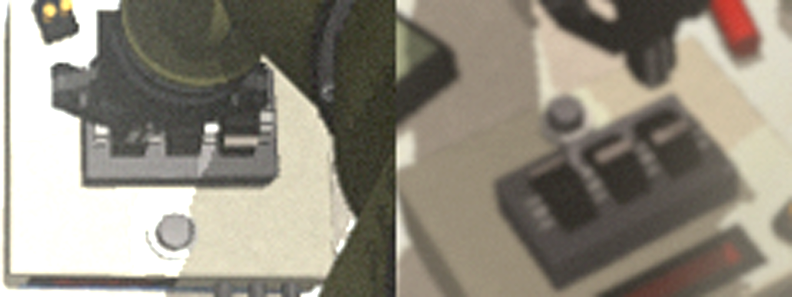

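The scene view is clear of the gripper but the arm's shadow dims it. The left bar has moved to about the middle bar's height, or a little past it. I'll make the threshold relative.

```bash
python3 - <<'E'
s=open('h.py').read()
s=s.replace("        W=np.clip(gv-thr,0,None)*k;","        W=np.clip(gv-np.median(gv[k])-thr*(np.percentile(gv[k],98)-np.median(gv[k])),0,None)*k;")
open('h.py','w').write(s)
l=open('look.py').read().replace("(95,110)","(.4,.6)");open('look.py','w').write(l)
E
python3 - <<'E'
from h import *
ax=np.array([.579,-.1915])
for t in("0","1"):
  P=np.load(f"pics/scene{t}.npz")["p"]; print(t,[np.round(bars("scene",P,(270,345,235,325),th,ax,.002,.0932),2).tolist() for th in(.4,.6)])
E
```

```text
0 [[[3.32, 23.0], [2.4, 32.0], [2.61, 24.0]], [[3.15, 17.0], [2.4, 24.0], [2.2, 19.0]]]
1 [[[2.85, 29.0], [2.41, 32.0], [1.83, 20.0]], [[2.85, 21.0], [2.41, 24.0], [1.3, 12.0]]]
```

Call:
arm_command --targets "0 -0.35 0 0.4 0 0 0; 0 0 0 0.3 0 0 0; 0 0 0 0.05 0 0 0; 0 0 0 0 0 0 0; 0 0 0 0 0 0 0"

```text
t: 7.0
position: [0.5776, -0.1548, 0.1171]
ee_rot: [-3.136, 0.009, -3.136]
wrist_force: [-0.6, -1.4, 2.6]
finger_gap: -0.0002
```

Call:
arm_command --targets "0 0 0 -0.15 0 0.01 0; 0 0.25 0 0 0 0 0; 0 0 0 0.15 0 0 0; 0 0 0 0.06 0 0 0; 0 0 0 0.05 0 0 0; 0 0 0 0 0 0 0"

```text
t: 7.6
position: [0.5701, -0.1548, 0.1154]
ee_rot: [-3.136, 0.005, -3.136]
wrist_force: [-1.0, 0.3, 4.5]
finger_gap: 0.0001
```

Call:
arm_command --targets "0 0 0 0.06 0 0 0; 0 0 0 0.04 0 0 0; 0 -0.1 0 0.04 0 0 0; 0 -0.1 0 0.03 0 0 0; 0 -0.1 0 0.03 0 0 0; 0 -0.08 0 0.03 0 0 0; 0 0 0 0.02 0 0 0"

```text
t: 8.3
position: [0.5814, -0.1547, 0.1126]
ee_rot: [-3.134, 0.005, -3.136]
wrist_force: [-1.4, 0.0, 8.9]
finger_gap: -0.0
```

Call:
arm_command --targets "0 -0.06 0 0.02 0 0 0; 0 0 0 0 0 0 0; 0 0 0 -0.4 0 0 0; 0 0 0 -0.2 0 0 0; 0 -0.1 -0.6 0 0 0 0; 0 -0.1 -0.5 0 0 0 0; 0 0 0 0 0 0 0; 0 0 0 0 0 0 0"

```text
t: 9.1
position: [0.5895, -0.1879, 0.1335]
ee_rot: [-3.134, 0.005, -3.136]
wrist_force: [-0.1, 0.4, -0.3]
finger_gap: -0.0002
```

```bash
python3 look.py 2
```

```text
top [[[4.03, 14.0], [2.58, 31.0], [1.07, 19.0]], [[4.03, 14.0], [2.61, 20.0], [1.05, 9.0]]]
scene [[[3.94, 35.0], [2.41, 23.0], [1.29, 15.0]], [[3.92, 27.0], [2.42, 16.0], [1.23, 10.0]]]
```

Call:
arm_command --targets "0 0.02 -0.12 0.4 0 0 0; 0 0 0 0 0 0 0; 0 0 0 0.06 0 0 0; 0 0 0 0.06 0 0 0; 0 0 0 0.05 0 0 0; 0 0 0 0 0 0 0"

```text
t: 9.8
position: [0.5884, -0.1897, 0.1153]
ee_rot: [-3.134, 0.004, -3.132]
wrist_force: [-1.2, 0.1, 4.8]
finger_gap: 0.0001
```

Call:
arm_command --targets "0 0 0 0.06 0 0 0; 0 0 0 0.05 0 0 0; 0 0.1 0 0.04 0 0 0; 0 0.1 0 0.03 0 0 0; 0 0.1 0 0.03 0 0 0; 0 0.1 0 0.03 0 0 0; 0 0.1 0 0.02 0 0 0; 0 0 0 0.02 0 0 0"

```text
t: 10.6
position: [0.5882, -0.1897, 0.1161]
ee_rot: [-3.131, 0.037, -3.131]
wrist_force: [-1.9, -0.4, 4.5]
finger_gap: 0.0001
```

```bash
python3 -c "
from h import *
o=telemetry.get_obs();print(np.round(o['joint_pos'],3),o['position'],o['wrist_force'],o['torque'])"; python3 look.py 3
```

```text
[ 0.426  0.829 -0.336  1.72   0.431  0.627  1.428] [ 0.58824932 -0.18968854  0.11607951] [-1.85955436 -0.39483472  4.50204795] [-0.0435393   0.34833759  0.04197109]
top [[[3.96, 7.0], [2.42, 17.0], [1.07, 19.0]], [[3.94, 7.0], [2.4, 12.0], [1.04, 9.0]]]
scene [[[3.92, 32.0], [2.95, 43.0], [1.3, 14.0]], [[3.92, 24.0], [2.82, 30.0], [1.24, 10.0]]]
```

Call:
arm_command --targets "0 0.1 0 0 0 0.06 0; 0 0.15 0 0.03 0 0 0; 0 0.15 0 0.03 0 0 0"

```text
t: 11.0
position: [0.5788, -0.1898, 0.1145]
ee_rot: [-3.131, 0.011, -3.131]
wrist_force: [1.9, -1.1, 7.1]
finger_gap: 0.0002
```

Now it moves, with proper drag. I'll continue to about x 0.570.

Call:
arm_command --targets "0 0.13 0 0.03 0 0.01 0; 0 0.13 0 0.03 0 0 0; 0 0.1 0 0.03 0 0 0; 0 0 0 0.02 0 0 0"

```text
t: 11.4
position: [0.5699, -0.1899, 0.113]
ee_rot: [-3.131, 0.016, -3.131]
wrist_force: [-0.3, 0.0, 8.4]
finger_gap: -0.0001
```

Call:
arm_command --targets "0 0 0 -0.5 0 0.01 0; 0 0 0 -0.3 0 0 0; 0 0 -1 0 0 0 0; 0 0 -1 0 0 0 0; 0 0 -0.8 0 0 0 0; 0 0 0 0 0 0 0"

```text
t: 12.0
position: [0.5618, -0.2735, 0.1338]
ee_rot: [-3.135, -0.004, -3.128]
wrist_force: [-0.8, -0.8, -0.5]
finger_gap: 0.0001
```

```bash
python3 look.py 4
```

```text
top [[[4.03, 14.0], [1.0, 21.0], [1.06, 21.0]], [[4.03, 14.0], [1.03, 15.0], [1.04, 14.0]]]
scene [[[3.95, 38.0], [4.29, 24.0], [2.4, 18.0]], [[3.92, 25.0], [4.62, 15.0], [2.2, 15.0]]]
```

Call:
arm_command --targets "0 0 0.7 0 0 0 0; 0 0 0.6 0 0 0 0; 0 0 0 0 0 0 0; 0 0 0 0.35 0 0 0; 0 0 0 0 0 0 0; 0 0 0 0 0 0 0"

```text
t: 12.7
position: [0.5597, -0.2229, 0.1206]
ee_rot: [3.14, -0.008, -3.117]
wrist_force: [0.6, -0.1, -0.2]
finger_gap: 0.0001
```

Call:
arm_command --targets "0 -0.22 -0.14 0 0 -0.012 0.045; 0 0 0 0 0 0 0; 0 0 0 0.08 0 0 0; 0 0 0 0.06 0 0 0; 0 0 0 0.05 0 0 0; 0 0 0 0 0 0 0"

```text
t: 13.3
position: [0.5672, -0.2296, 0.1152]
ee_rot: [3.141, -0.0, 3.137]
wrist_force: [-1.4, 0.2, 5.6]
finger_gap: -0.0003
```

Call:
arm_command --targets "0 0 0 0.06 0 0 0; 0 -0.1 0 0.04 0 0 0; 0 -0.1 0 0.04 0 0 0; 0 -0.1 0 0.03 0 0 0; 0 -0.1 0 0.03 0 0 0; 0 -0.1 0 0.03 0 0 0; 0 -0.1 0 0.03 0 0 0; 0 0 0 0.02 0 0 0"

```text
t: 14.1
position: [0.5849, -0.2294, 0.1134]
ee_rot: [-3.139, -0.0, 3.138]
wrist_force: [-2.0, 0.2, 7.4]
finger_gap: -0.0002
```

Call:
arm_command --targets "0 -0.1 0 0.03 0 0 0; 0 -0.08 0 0.03 0 0 0; 0 0 0 0.02 0 0 0; 0 0 0 -0.5 0 0 0; 0 0 0 -0.5 0 0 0; 0 1 0 -0.3 0 0 0; 0 1 0 0 0 0 0; 0 1 0 0 0 0 0"

```text
t: 14.9
position: [0.5051, -0.2278, 0.1581]
ee_rot: [-3.137, 0.013, 3.141]
wrist_force: [-0.3, -0.0, -0.3]
finger_gap: 0.0001
```

```bash
python3 look.py 5
```

```text
top [[[4.04, 14.0], [0.99, 21.0], [3.05, 19.0]], [[4.03, 14.0], [1.03, 14.0], [3.01, 9.0]]]
scene [[[3.94, 37.0], [3.88, 23.0], [2.87, 33.0]], [[3.92, 25.0], [4.06, 18.0], [2.87, 23.0]]]
```

```bash
python3 -c "
import cv2;import numpy as np
a=cv2.imread('pics/top5.png')[150:240,360:480];b=cv2.imread('pics/scene5.png')[250:340,215:335]
cv2.imwrite('pics/e.png',cv2.convertScaleAbs(cv2.resize(np.hstack([a,b]),None,fx=3.3,fy=3.3,interpolation=2),alpha=1.6))"
```

```text
(no output)
```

View pics/e.png

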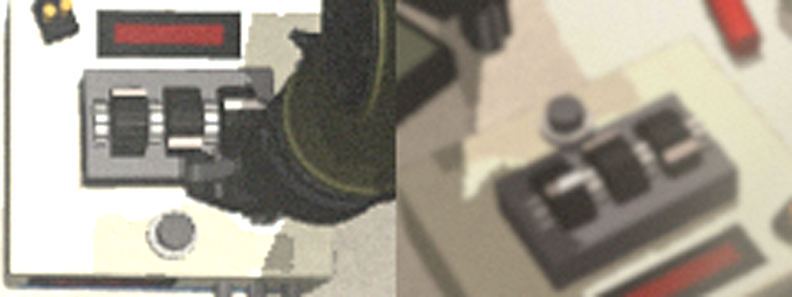

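Call:
arm_command --targets "0 0 0.7 0 0 0 0; 0 0 0.5 0 0 0 0; 0 0 0 0 0 0 0; 0 0 0 0 0 0 0"

```text
t: 15.4
position: [0.5023, -0.1931, 0.1602]
ee_rot: [-3.134, 0.009, 3.137]
wrist_force: [0.3, 0.4, -0.6]
finger_gap: 0.0006
```

The bars read left 4 (far side), middle 1 (near side) and right 3 (just past upright). Next is the button.

Call:
arm_command --targets "0 -0.08 0.1 0.8 0 0 0; 0 0 0 0.8 0 0 0; 0 0 0 0.4 0 0 0; 0 0 0 0 0 0 0; 0 0 0 0 0 0 0"

```text
t: 15.9
position: [0.509, -0.1941, 0.0997]
ee_rot: [-3.131, 0.014, 3.135]
wrist_force: [-0.2, 0.7, 0.4]
finger_gap: -0.0002
```

Call:
arm_command --targets "0 0 0.15 0.25 0 0.015 0; 0 0 0 0 0 0 0; 0 0 0 0.08 0 0 0; 0 0 0 0.06 0 0 0; 0 0 0 0 0 0 0"

```text
t: 16.4
position: [0.5109, -0.1901, 0.0894]
ee_rot: [-3.129, 0.01, 3.134]
wrist_force: [0.6, 0.2, -0.1]
finger_gap: 0.0002
```

Call:
arm_command --targets "0 0.05 0 0.08 0 0 0; 0 0 0 0.08 0 0 0; 0 0 0 0.08 0 0 0; 0 0 0 0 0 0 0"

```text
t: 16.8
position: [0.51, -0.1902, 0.0827]
ee_rot: [-3.129, 0.012, 3.134]
wrist_force: [-0.9, 0.2, 4.7]
finger_gap: -0.0
```

Call:
arm_command --targets "0 0 0 0.05 0 0 0; 0 0 0 0.03 0 0 0; 0 0 0 0.01 0 0 0"

```text
t: 17.1
position: [0.51, -0.1902, 0.0811]
ee_rot: [-3.128, 0.012, 3.134]
wrist_force: [-0.7, 0.6, 5.6]
finger_gap: -0.0003
```

Call:
arm_command --targets "0 0 0 -0.3 0 0 0; 0 0 0 -0.6 0 0 0; 0 0 0 -1 0 0 0; 0 0 0 -1 0 0 0; 0 1 0 -0.3 0 0 0; 0 1 0 0 0 0 0; 0 1 0 0 0 0 0; 0 0 0 0 0 0 0"

```text
t: 17.9
position: [0.4156, -0.1882, 0.1815]
ee_rot: [-3.128, 0.012, 3.134]
wrist_force: [-0.6, -0.5, -0.1]
finger_gap: -0.0002
```

```bash
python3 look.py 6
python3 - <<'E'
from h import *
print(telemetry.get_obs()["wrist_force"])
for n in("top","scene"):
    a,b=[np.load(f"pics/{n}{k}.npz") for k in"06"]; C=cloud(n,b["d"])
    dd=abs(a["p"].astype(int).mean(2)-b["p"].mean(2)); print(n,(dd>40).sum())
C=cloud("top",np.load("pics/top6.npz")["d"]);s=C[212:230,400:425];k=(s[...,2]>.083)&(s[...,2]<.1);print("button z",np.median(s[k],0),k.sum())
cv2.imwrite("pics/f.png",np.load("pics/top6.npz")["p"][:,:,::-1])
E
```

```text
top [[[4.04, 14.0], [0.99, 20.0], [3.05, 21.0]], [[4.04, 14.0], [1.03, 14.0], [3.01, 14.0]]]
scene [[[3.95, 39.0], [3.89, 24.0], [2.86, 38.0]], [[3.92, 26.0], [4.07, 17.0], [2.86, 26.0]]]
[ 0.21745561 -0.36394378  0.74406706]
top 58176
scene 11832
button z [ 0.50691568 -0.18842118  0.08779824] 92
```

View pics/f.png

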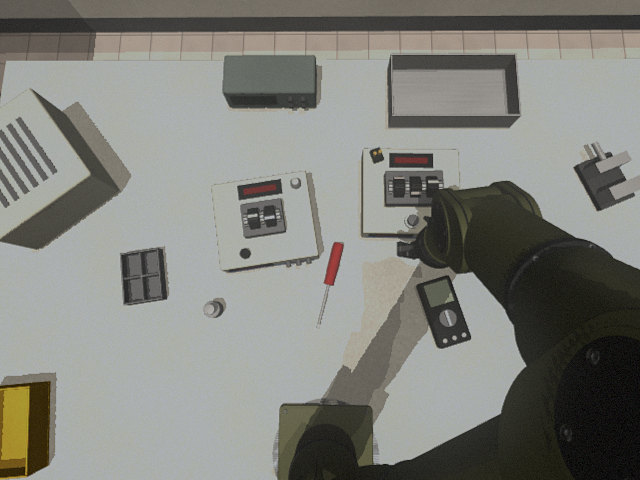

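Run:
```python
from h import *
a,b=[np.load(f"pics/scene{k}.npz")["d"][280:345,80:140] for k in"06"]
print("mug depth diff median/p95",np.median(abs(a-b)),np.percentile(abs(a-b),95))
ticket.sign_off()
```

```text
mug depth diff median/p95 0.001943171 0.0059497477
the job is handed in; nothing more can be done
```

I dialled 4-1-3 on the counter, then pressed the load button and let it go. The job was handed in at about 18 s of the 64 s allowed.

- **Wheels:** in the top camera the wheels last read 4.04, 0.99 and 3.05. The scene camera read the left and right wheels as 3.95 and 2.86. It can't see the middle bar at 1 from its side, so its 3.9 to 4.1 for that wheel is not valid and I ignored it.
- **Button:** I pressed until the force was 5.6 N, about 6 to 7 mm down and past the 4 mm mark. Afterwards its top measured 87.8 mm, so it is up again.
- **Force:** the highest force reading was about 9 N, though readings come only at the end of each move.
- **Trouble on the way:** the middle wheel's first stroke did not move the fingertip; the tool only tilted by about 0.03 rad. I corrected the tilt and repeated the stroke with larger steps, and it then turned normally.
- **Other things on the bench:** in the last top picture the timer, adapter, cap nut, meter, driver, weight and tray look unmoved. The arm hid the mug there, but its depth in the scene camera matched the start to about 2 mm. I did not measure the timer's wheels, but the arm never went near them.
- **Robot:** it stands clear of everything, with the wrist force near zero.

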